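Carry the spring-masted heart topper to its display bay

ROBOT

A 6-joint arm with a two-finger parallel gripper is mounted at the origin on the work surface. World frame = base frame: x ahead of the robot, y to its left, z up, the work surface at z = 0. Lengths are in m, angles in degrees, forces in N, time in s.
With the tool pointing down it reaches from about 0.35 to 0.875 m from the base axis. Payload 4.2 kg.
Tool frame: the origin (TCP) lies on the mounting face of the last link; the fingertips stand 182 mm ahead of it and the grasp point (between the pads) lies 164 mm ahead of it (r.tcp_to_grasp is the distance from the TCP to the grasp point, in m); z points along the fingers, y is the line along which they close (so a half turn about z gives the same grasp; the last joint's range is limited). The gripper opens to 87 mm and grips with 3 to 60 N. Pads are 19 mm wide; open, the fingers measure 117 mm over their backs; the gripper's body (75 mm by 190 mm) begins 51 mm behind the grasp point.
Start: joints at [-61.387, 22.042, 0.453, 0, -68.411, -14.817], TCP at [0.149, -0.607, 0.405] pointing down, gripper open.
Joint ranges: [-179.83, 179.83], [-69.29, 118.12], [-61.27, 80.66], [-181.25, 117.63], [-171.15, -9.14], [-177.46, 177.46]. Speed limits (degrees/s): [159.86, 159.86, 180, 180, 180, 180].

INTERFACE

Orientations are given as a 3x3 rotation matrix whose columns are the frame's x, y, z axes.
In Python, from station import sense, eyes, r gives the robot as it stands.
- The arm moves only by the tool jog_arm, never from a script. Its argument "increments" is a list of rows, each a list of 4 numbers: the shift along the tool's x, y, z normalised to -1 to 1, where 1 is 0.02 m, then the turn about the tool's z normalised to -1 to 1, where 1 is 0.08 rad. A call has 1 to 10 rows; each row shifts and turns the commanded pose from where the row before left it, along the tool's axes as they then stand; what a row does not reach is not made up. A row lasts 1/10 s, in which the tool goes at most 50 mm and 8.59 degrees, less where a joint would pass 70% of its speed; a pose out of reach is approached as far as the arm can. A call with a number of a shift or a turn outside -1 to 1 is refused whole. A call with a gripper value outside its range is refused whole. "grip" is the finger opening in mm, from 0 to 87, set as the call begins (left out, the last holds). The fingers move at their own pace and stop on an object; the grip force is fixed at half the most. Time passes only in rows, so rows that do not move let the fingers close. It gives the time, the measured TCP pose, the force, the opening and the grip force at its end, in the units of the state.
- sense(): the state, without advancing time (a new reading comes with each control period).
- eyes.capture(name): name is "scene" or "top"; returns the picture (400x640x3 uint8, blue, green, red); there is no depth.
- eyes.get_calibration(name): a dict with "camera_matrix" (3x3 intrinsics, pixels), "R" (3x3) and "t" (3): a world point X has camera coordinates R X + t. Camera axes: x right, y down, z forward; pixel columns grow to the right and rows downward; lengths in m; the calibration is good to about 2 mm. A picture is of the moment at which its call begins. get_calibration takes no time and is no camera call.
- r.finish_job(): hands the job in; it is judged then, once.
Trained networks look in the newest picture that a camera, given by its name, has taken for a name from the list of things; names that differ only in an ending like _2 or _b are one class to them, and where a whole thing is asked for, a point or a joint stands for the part that bears it (a point fixed in the world has none). Each returns a list of dicts, best first, with "conf" (0 to 1); they miss things now and then, are a little off and sometimes report something else, mostly with a low value. They report only what shows in the picture. A call takes as long as a camera call.
- eyes.spot_in(camera, name): "centre" ([x, y, z] in m, in world coordinates, good to about 4 mm: the middle of the surface that is visible of it).
- eyes.outline_of(camera, name): "mask" (400x640 bool, what is visible of it).
The state is a dict: "time_s": time; "joints": joint angles; "joint_velocities": joint speeds; "effort": joint torques, N m; "tcp_pos": TCP position; "ee_rot": TCP orientation; "wrist_force": force on the tool from outside, world axes, zero at the start; "moment": the same for the moment, N m; "gripper_width": opening from 0.0 (shut) to 1.0 (fully open); "gripper_force": force on a finger pad.
Only numpy, scipy, OpenCV 4.12 (cv2) and the standard library are available. Lean on these libraries where they do the work, as an engineer would, in place of code of your own. Each camera call takes 0.05 s, during which the arm holds its last target. There are 200 camera calls.

TASK

Take the leaning heart topper stand by the wooden grip block on its foot, lift it well clear of the counter and, touching only the foot, balance its wobbly mast upright: keep the mast upright and swaying free, with the foot about level and nothing touching the mast, for at least six seconds without a break. Then set the stand gently into the display bay, foot flat on the grey plinth with the grip block over the bay's seat point, and the mast between the two prongs so that they keep it from flopping over; let go and leave it at rest, with the goods on the counter undisturbed.

Things in the scene. Friction and masses are not known exactly. Their poses are not given: they have to be found in the camera images.
- foot: Foot of the topper stand, 0.52 kg: black plate 310 x 90 x 12 mm, a dark steel weight (75 x 80 mm, top at 38 mm) on its near end. Origin: underside, straight below the grip block; the plate reaches from own x = -120 to +190 mm. x points from the weight to the mast, y left, z up. Starts flat on the counter; roughly balanced along x when held by the grip block.
- grip (a point): Middle of the grasp on the wooden grip block: 60 mm above the foot's underside at foot x = y = 0. The block is 60 mm long (foot x), 26 mm wide (foot y), its top 80 mm above the underside: grasp it from above, fingers closing along foot y.
- mast (a joint): Lean of the mast relative to the foot, rad: hinge along foot x. 0 = square to the foot, positive leans to the foot's -y side; stops at -0.30 and +0.30; starts lying on the +0.30 stop. A spring (0.317 N m/rad, damping 0.006 N m s/rad, hardly any friction) draws it to 0, a little too weak for the topper: left alone the upright mast slowly falls to either side (time constant about 0.55 s).
- pivot (a point): The mast's pivot on the foot: foot x = 160 mm, y = 0, 34 mm above the underside. About it the mast with topper has 0.17 kg at 213 mm, inertia 0.0085 kg m2, so gravity gives 0.355 N m per rad of lean from vertical against the spring's 0.317; mass varies some per cent. Rolling the foot about its x axis moves the spring's zero and so pushes the mast over the same way.
- topper (a point): Middle of the red heart, on the mast 225 mm above the pivot; z points up along the mast, x along the hinge. The mast is a 10 mm steel rod; heart about 100 mm wide, 90 mm high, 18 mm thick; a crossbar at 178 mm and two white 60 mm balls at 200 mm above the pivot, 85 mm to either side (foot y). The stand is about 310 mm high.
- bay: Display bay, fixed: grey plinth 15 mm high, 150 mm wide (y), reaching from x = -135 to x = +262 mm of its own frame. Origin: on the counter below the seat point; x points away from the robot into the bay, y left, z up. A post of radius 8 mm stands at x = 232 mm.
- seat (a point): Seat point on the plinth's top, bay x = y = 0, 15 mm above the counter: the origin of the foot belongs here, with foot x along bay x.
- prongs (a point): Midpoint between the two level prongs: bay x = 160 mm, y = 0, 165 mm above the counter, over the pivot's place. The prongs are 10 mm bars at bay y = +/-30 mm (50 mm clear), along bay x from the post at 232 mm to 138 mm, then flaring to y = +/-50 mm at x = 118 mm: the mast goes in along +x from the open near side. A seated mast lies against a prong at about 0.17 rad.
- spool_a: Bystander: white ribbon spool, 68 mm across, 36 mm high, at the far side between stand and bay.
- spool_b: Bystander: blue ribbon spool, 68 mm across, 36 mm high, between stand and bay on the robot's side.
- candle_pack: Bystander: candle pack 100 x 60 x 22 mm, left of the bay.
- cups: Bystander: paper cup, 76 mm across, 90 mm high, right of the stand.
- gift_box: Bystander: cardboard gift box 110 x 110 x 80 mm, left of the bay on the robot's side.
- paint_jar: Bystander: glass jar, 60 mm across, 80 mm high, right of the stand at the far side.
- napkins: Bystander: napkin pack 120 x 120 x 30 mm, right of the stand on the robot's side.
- marker: Bystander: brush, 160 mm long, lying left, near the robot.

How it is judged:
By the outcome, as a careful person would: the job done as asked, in the order asked, and still so for the second after the job is handed in, with the robot touching nothing.
It also fails if it takes over 72 s, if anything falls off the work surface, if the arm or the gripper's body presses on something with over 40 N, if the wrist force passes 120 N, or if a joint passes its speed limit or range.

## Working session

There is one attempt and no reset: what is moved stays moved. The work goes in short steps, Python scripts to look and compute and a tool call to move; the robot and the scene stay as the last step left them, time stands still between calls to the robot, and variables do not carry over. Pictures are saved under pics/ and viewed, at most 10 in all, crops included, and the job is handed in when it is done.

Besides the shell and the picture viewer there is one more tool, called as name([rows], argument=value, ...), one row to a line, values as JSON. jog_arm: Moves the arm, as the interface text tells. Its arguments: {"type":"object","properties":{"increments":{"type":"array"},"grip":{"type":"number"}},"required":["increments"]}

```bash
ls; mkdir -p pics; python3 - <<'E'
from station import sense,eyes,r
import cv2,numpy as np
for n in("scene","top"):
    im=eyes.capture(n); cv2.imwrite(f"pics/{n}0.png",im)
    c=eyes.get_calibration(n); print(n,np.round(c["camera_matrix"],1).tolist(),np.round(c["R"],3).tolist(),np.round(c["t"],3), "pos",np.round(-c["R"].T@c["t"],3) if hasattr(c["R"],'T') else '')
    for k in("foot","grip","mast","topper","bay"):
        try:
            print(k,[(np.round(d["centre"],3).tolist(),round(d["conf"],2)) for d in eyes.spot_in(n,k)][:3])
        except Exception as e: print(k,e)
print(sense())
E
```

```text
pics
scene [[460.9, 0.0, 319.0], [0.0, 460.9, 196.5], [0.0, 0.0, 1.0]] [[-0.446, 0.895, -0.002], [0.771, 0.383, -0.51], [-0.455, -0.229, -0.86]] [ 0.234 -0.296  1.842] pos [1.171 0.325 1.434]
foot [([0.587, -0.249, 0.038], 0.97)]
grip [([0.586, -0.25, 0.039], 0.83)]
mast [([0.628, -0.311, 0.259], 0.59)]
topper [([0.629, -0.311, 0.263], 0.75), ([0.578, 0.16, 0.018], 0.31)]
bay [([0.574, 0.161, 0.011], 0.65), ([0.589, -0.248, 0.036], 0.24)]
top [[494.6, 0.0, 320.1], [0.0, 494.6, 200.1], [0.0, 0.0, 1.0]] [[0.013, -1.0, 0.005], [-0.997, -0.013, -0.071], [0.071, -0.004, -0.997]] [-0.017  0.51   1.896] pos [ 0.374 -0.003  1.927]
foot [([0.556, -0.256, 0.038], 0.77)]
grip [([0.557, -0.251, 0.041], 0.7)]
mast [([0.619, -0.314, 0.262], 0.58), ([0.251, 0.372, 0.017], 0.2)]
topper [([0.613, -0.315, 0.26], 0.89)]
bay [([0.544, 0.154, 0.016], 0.77)]
{'time_s': 0.6, 'joints': array([-6.13855700e+01,  2.20421610e+01,  4.49840731e-01, -5.99545905e-05,
       -6.84105246e+01, -1.48183475e+01]), 'joint_velocities': array([-0.04114453, -0.05380432, -0.01141919,  0.08387001, -0.01442061,
       -0.05278141]), 'effort': array([ 1.58172597e-04, -3.90210092e+01,  1.87535602e+01,  4.22255337e+00,
        1.54328317e-02, -1.97358128e-05]), 'tcp_pos': array([ 0.14907448, -0.60693023,  0.40472578]), 'ee_rot': array([[-9.71150679e-01, -2.38466683e-01, -2.29251722e-05],
       [-2.38466684e-01,  9.71150678e-01,  4.40542261e-05],
       [ 1.17583314e-05,  4.82501813e-05, -9.99999999e-01]]), 'wrist_force': array([-0.85644661,  0.52660953,  0.28068553]), 'moment': array([-0.01012047, -0.01548899,  0.00110863]), 'gripper_force': 0.0, 'gripper_width': 1.0011427289127066}
```

```bash
ls -la; ls pics
```

```text
total 12
drwxr-xr-x  3 agent agent 4096 Nov 30 03:44 .
drwxr-xr-x 23 root  root  4096 Nov 30 03:44 ..
drwxr-xr-x  2 agent agent 4096 Nov 30 03:45 pics
scene0.png
top0.png
```

View pics/scene0.png

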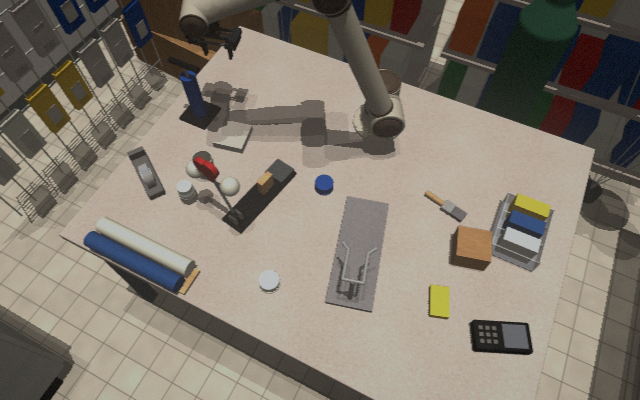

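View pics/top0.png

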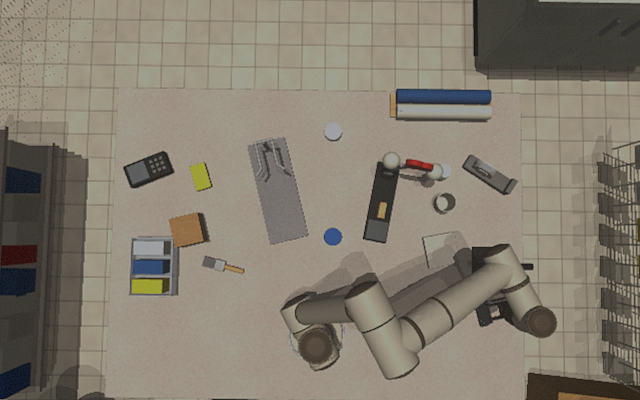

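```bash
cat > fit.py <<'E'
import numpy as np,cv2
from scipy.optimize import minimize
from station import eyes
CAL={n:eyes.get_calibration(n) for n in("scene","top")}
def proj(n,P):
    c=CAL[n]; q=np.asarray(P)@np.array(c["R"]).T+np.array(c["t"]); q=q@np.array(c["camera_matrix"]).T
    return q[:,:2]/q[:,2:]
def box(x0,x1,y0,y1,z0,z1): return np.array([[x,y,z] for x in(x0,x1) for y in(y0,y1) for z in(z0,z1)])
FOOT=[box(-.12,.19,-.045,.045,0,.012),box(-.12,-.045,-.04,.04,0,.038),box(-.03,.03,-.013,.013,0,.08)]
BAY=[box(-.135,.262,-.075,.075,0,.015),box(.224,.24,-.008,.008,0,.17)]+[box(.138,.232,s-.005,s+.005,.16,.17) for s in(-.03,.03)]
def place(B,p):
    c,s=np.cos(p[2]),np.sin(p[2]); return B@np.array([[c,s,0],[-s,c,0],[0,0,1]])+[p[0],p[1],p[3] if len(p)>3 else 0]
def sil(n,M,p,S=4):
    im=np.zeros((400*S,640*S),np.uint8)
    for B in M: cv2.fillConvexPoly(im,cv2.convexHull(((proj(n,place(B,p))+.5)*S-.5).astype(np.float32)).round().astype(int),1)
    return cv2.resize(im.astype(np.float32),(640,400),interpolation=cv2.INTER_AREA)
def fit(M,masks,p0):
    def cost(q):
        p=[q[0],q[1],q[2]*5]; t=0
        for n,m in masks.items():
            s=sil(n,M,p); t+=np.abs(s-m).sum()/m.sum()
        return t
    q0=[p0[0],p0[1],p0[2]/5]
    for st in(.02,.006):
        q0=minimize(cost,q0,method="Nelder-Mead",options=dict(initial_simplex=np.vstack([q0]+[np.array(q0)+st*np.eye(3)[i] for i in range(3)]),xatol=1e-4,fatol=1e-4)).x
    return np.array([q0[0],q0[1],q0[2]*5]),cost(q0)
E
python3 - <<'E'
from fit import *
ims={n:eyes.capture(n) for n in CAL}
for name,M,p0 in(("foot",FOOT,(.54,-.25,-.17)),("bay",BAY,(.5,.15,.17))):
    mk={}
    for n in CAL:
        o=eyes.outline_of(n,name)
        if o: mk[n]=o[0]["mask"].astype(np.float32); print(n,o[0]["conf"],mk[n].sum()); np.save(f"m_{name}_{n}.npy",mk[n])
    print(name,*fit(M,mk,p0))
    P={}
    for n in mk: print(n,*fit(M,{n:mk[n]},p0))
    p,_=fit(M,mk,p0)
    for n in ims:
        for B in M:cv2.polylines(ims[n],[cv2.convexHull(proj(n,place(B,p)).astype(np.float32)).round().astype(int)],True,(0,255,0),1)
for n in ims:
    for k in("spool_a","spool_b","cups","paint_jar","napkins","gift_box","candle_pack"):
        print(n,k,[np.round(d["centre"],3).tolist() for d in eyes.spot_in(n,k)][:2]) if n=="top" else 0
a=cv2.resize(ims["top"][120:260,230:460],None,fx=3,fy=3); cv2.imwrite("pics/ov.png",a)
a=cv2.resize(ims["scene"][140:320,170:400],None,fx=3,fy=3); cv2.imwrite("pics/ov2.png",a)
E
```

```text
scene 0.78 3087.0
top 0.66 2450.0
foot [ 0.47309967 -0.2428277  -0.19034987] 0.65761983
scene [ 0.47255658 -0.24256109 -0.18332958] 0.36135405
top [ 0.47371017 -0.2429373  -0.1996401 ] 0.29454082
scene 0.91 4914.0
top 0.66 3951.0
bay [0.48391981 0.13990794 0.25283922] 0.05496864
scene [0.48294173 0.13950311 0.25253932] 0.025501119
top [0.48574477 0.14015301 0.25514618] 0.028552897
top spool_a [[0.773, -0.058, 0.037], [0.363, -0.059, 0.04]]
top spool_b [[0.773, -0.058, 0.037], [0.363, -0.059, 0.04]]
top cups [[0.507, -0.493, 0.038]]
top paint_jar [[0.543, 0.155, 0.017]]
top napkins [[0.325, -0.475, 0.034]]
top gift_box [[0.386, 0.479, 0.078], [0.256, 0.372, 0.019]]
top candle_pack [[0.59, 0.459, 0.023]]
```

View pics/ov.png

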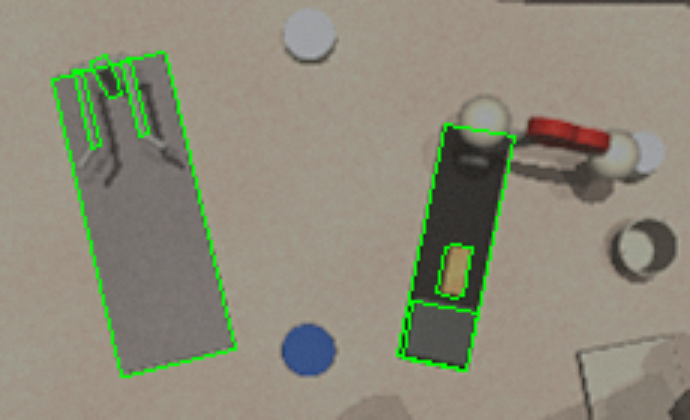

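View pics/ov2.png

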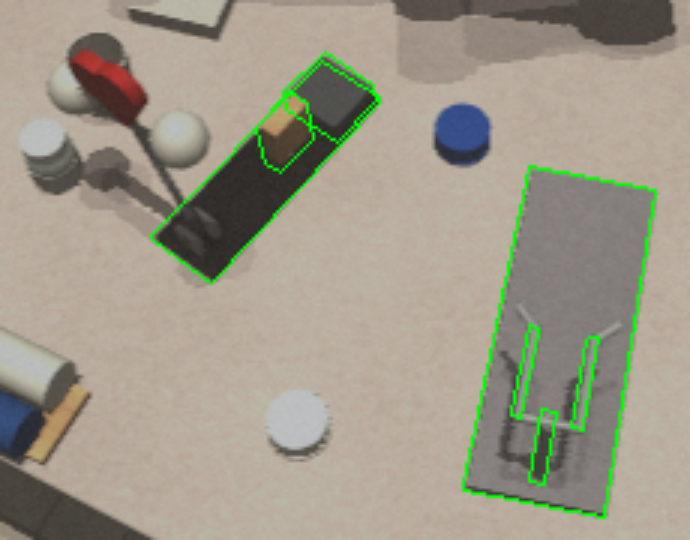

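```bash
cat > plan.py <<'E'
import numpy as np
from station import sense
def rows(target,yaw,start=None,yaw0=None,v=0.9,w=0.9,rnd=2):
    """target TCP xyz; yaw=direction of tool -x (=foot x) in world; tool straight down"""
    s=sense(); p=np.array(s["tcp_pos"] if start is None else start,float); R=s["ee_rot"]
    a=np.arctan2(-R[1,0],-R[0,0]) if yaw0 is None else yaw0
    target=np.array(target,float); out=[]
    for _ in range(200):
        d=target-p; da=yaw-a
        if np.abs(d).max()<1.5e-4 and abs(da)<5e-4: break
        X=np.array([-np.cos(a),-np.sin(a),0]);Y=np.array([-np.sin(a),np.cos(a),0]);Z=np.array([0,0,-1.])
        u=np.array([d@X,d@Y,d@Z])/.02; u*=min(1,v/np.abs(u).max()) if np.abs(u).max()>0 else 1
        t=np.clip(-da/.08,-w,w); u=np.round(u,rnd); t=round(t,rnd)
        p=p+.02*(u[0]*X+u[1]*Y+u[2]*Z); a-=.08*t; out.append([float(x) for x in u]+[float(t)])
    return out
E
python3 - <<'E'
from fit import *
from plan import rows
mk={}
p=[.473,-.243,-.19]
for n in CAL:
    m=np.load(f"m_foot_{n}.npy"); s=cv2.dilate((sil(n,FOOT,p)>0).astype(np.uint8),np.ones((5,5)))
    mk[n]=m*s; print(n,m.sum(),mk[n].sum(),sil(n,FOOT,p).sum())
p,c=fit(FOOT,mk,p); print(p,c,[fit(FOOT,{n:mk[n]},p)[0] for n in mk])
rr=rows([p[0],p[1],.30],p[2])
print(len(rr));
for i in range(0,len(rr),10): print(rr[i:i+10])
E
```

```text
scene 3087.0 2080.0 2130.0
top 2450.0 1899.0 1888.3125
[ 0.47289344 -0.24252317 -0.18692801] 0.14483513 [array([ 0.47255441, -0.24282617, -0.18535538]), array([ 0.47386221, -0.24298614, -0.20005666])]
23
[[-0.9, 0.62, 0.23, 0.9], [-0.9, 0.72, 0.25, 0.9], [-0.9, 0.83, 0.26, 0.9], [-0.84, 0.9, 0.26, 0.9], [-0.73, 0.9, 0.25, 0.9], [-0.62, 0.9, 0.24, 0.85], [-0.54, 0.9, 0.23, -0.0], [-0.54, 0.9, 0.23, -0.0], [-0.54, 0.9, 0.23, -0.0], [-0.54, 0.9, 0.22, -0.0]]
[[-0.54, 0.9, 0.23, -0.0], [-0.54, 0.9, 0.22, -0.0], [-0.54, 0.9, 0.23, -0.0], [-0.54, 0.9, 0.22, -0.0], [-0.54, 0.9, 0.23, -0.0], [-0.54, 0.9, 0.22, -0.0], [-0.54, 0.9, 0.23, -0.0], [-0.54, 0.9, 0.22, -0.0], [-0.53, 0.9, 0.23, -0.0], [-0.54, 0.9, 0.22, -0.0]]
[[-0.53, 0.9, 0.23, -0.0], [-0.54, 0.9, 0.22, -0.0], [-0.33, 0.55, 0.14, -0.0]]
```

jog_arm([
  [-0.9, 0.62, 0.23, 0.9],
  [-0.9, 0.72, 0.25, 0.9],
  [-0.9, 0.83, 0.26, 0.9],
  [-0.84, 0.9, 0.26, 0.9],
  [-0.73, 0.9, 0.25, 0.9],
  [-0.62, 0.9, 0.24, 0.9],
  [-0.54, 0.9, 0.23, 0],
  [-0.54, 0.9, 0.23, 0],
  [-0.54, 0.9, 0.23, 0],
  [-0.54, 0.9, 0.23, 0],
], grip=87)

```text
time_s: 2.25
tcp_pos: [0.2981, -0.4399, 0.3565]
ee_rot: [[-0.982, 0.19, 0.0], [0.19, 0.982, -0.0], [-0.0, -0.0, -1.0]]
wrist_force: [-0.0, 0.4, 0.1]
gripper_width: 1.002
gripper_force: 0.0
```

jog_arm([
  [-0.54, 0.9, 0.23, 0],
  [-0.54, 0.9, 0.23, 0],
  [-0.54, 0.9, 0.23, 0],
  [-0.54, 0.9, 0.23, 0],
  [-0.54, 0.9, 0.23, 0],
  [-0.54, 0.9, 0.23, 0],
  [-0.54, 0.9, 0.23, 0],
  [-0.54, 0.9, 0.22, 0],
])

```text
time_s: 3.05
tcp_pos: [0.4103, -0.3149, 0.32]
ee_rot: [[-0.982, 0.19, 0.0], [0.19, 0.982, -0.0], [-0.001, -0.0, -1.0]]
wrist_force: [0.8, -0.3, -0.2]
gripper_width: 1.0
gripper_force: 0.0
```

jog_arm([
  [-0.53, 0.9, 0.22, 0],
  [-0.54, 0.9, 0.22, 0],
  [-0.53, 0.9, 0.22, 0],
  [-0.4, 0.6, 0.2, 0],
  [-0.2, 0.3, 0.1, 0],
])

```text
time_s: 3.55
tcp_pos: [0.4674, -0.2525, 0.3005]
ee_rot: [[-0.982, 0.189, -0.0], [0.189, 0.982, 0.0], [0.0, -0.0, -1.0]]
wrist_force: [-0.6, 0.3, -0.2]
gripper_width: 0.995
gripper_force: 0.0
```

```bash
python3 - <<'E'
from fit import *
from plan import *
s=sense();print(s["time_s"],s["tcp_pos"],np.arctan2(-s["ee_rot"][1,0],-s["ee_rot"][0,0]))
ims={n:eyes.capture(n) for n in CAL}
s=sense();print(s["time_s"],s["tcp_pos"],s["wrist_force"],s["moment"])
rr=rows([.473,-.2427,.225],-.19,v=.8)
print(rr)
cv2.imwrite("pics/h.png",np.hstack([cv2.resize(ims["top"][130:270,330:500],None,fx=2.3,fy=2.3),cv2.resize(ims["scene"][120:260,150:320],None,fx=2.3,fy=2.3)]))
E
```

```text
3.55 [ 0.46740001 -0.25250948  0.30045927] -0.19006838447678298
3.65 [ 0.46705552 -0.25290861  0.30046999] [0.04322885 0.00136635 0.23310683] [-0.04212093 -0.06649391 -0.04668432]
[[-0.04, 0.12, 0.8, -0.0], [-0.04, 0.12, 0.8, -0.0], [-0.04, 0.12, 0.8, -0.0], [-0.04, 0.11, 0.8, -0.0], [-0.04, 0.09, 0.57, -0.0]]
```

View pics/h.png

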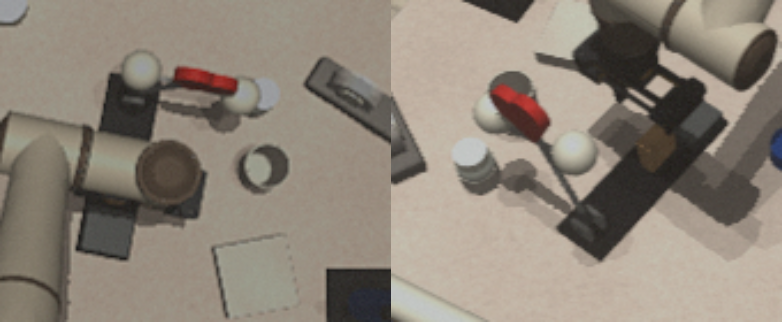

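jog_arm([
  [-0.04, 0.12, 0.8, 0],
  [-0.04, 0.12, 0.8, 0],
  [-0.04, 0.12, 0.8, 0],
  [-0.04, 0.11, 0.8, 0],
  [-0.04, 0.1, 0.4, 0],
  [0, 0, 0.2, 0],
  [0, 0, 0, 0],
])

```text
time_s: 4.35
tcp_pos: [0.4726, -0.2431, 0.2247]
ee_rot: [[-0.982, 0.19, -0.0], [0.19, 0.982, -0.0], [0.0, -0.0, -1.0]]
wrist_force: [0.2, 0.2, -1.3]
gripper_width: 0.999
gripper_force: 0.0
```

jog_arm([
  [0, 0, 0, 0],
  [0, 0, 0, 0],
  [0, 0, 0, 0],
  [0, 0, 0, 0],
  [0, 0, 0, 0],
  [0, 0, 0, 0],
], grip=0)

```text
time_s: 4.95
tcp_pos: [0.4727, -0.2428, 0.2248]
ee_rot: [[-0.982, 0.19, 0.0], [0.19, 0.982, -0.0], [-0.0, 0.0, -1.0]]
wrist_force: [-0.4, -0.2, -0.4]
gripper_width: 0.539
gripper_force: 0.0
```

```bash
python3 - <<'E'
from fit import *
from plan import *
im=eyes.capture("scene"); it=eyes.capture("top")
s=sense();print(s["time_s"],s["tcp_pos"],s["wrist_force"],s["gripper_width"]*87,s["gripper_force"],np.arctan2(-s["ee_rot"][1,0],-s["ee_rot"][0,0]))
cv2.imwrite("cur_scene.png",im);cv2.imwrite("cur_top.png",it)
for n,i in(("scene",im),("top",it)):
    b,g,r_=[i[...,k].astype(int) for k in range(3)]
    m=((r_>80)&(r_-g>55)&(r_-b>55)).astype(np.uint8)
    k,l,st,ce=cv2.connectedComponentsWithStats(m)
    print(n,[(st[j,4],ce[j].round(1).tolist()) for j in range(1,k) if st[j,4]>15])
    # predicted heart at lean .3
    yaw=-.19;T=np.array([.473,-.2427,0])
    for th in(.3,.0):
        q=np.array([.16,-.225*np.sin(th),.034+.225*np.cos(th)])
        P=T+[np.cos(yaw)*q[0]-np.sin(yaw)*q[1],np.sin(yaw)*q[0]+np.cos(yaw)*q[1],q[2]]
        print(th,P,proj(n,[P]))
E
```

```text
5.05 [ 0.47272966 -0.24283591  0.22477349] [-0.24342967 -0.12871749 -1.19418553] 38.64650348671817 0.0 -0.1911601074202068
scene [(np.int32(148), [206.2, 164.0])]
0.3 [ 0.61756306 -0.33821289  0.24895071] [[207.30983531 171.73949901]]
0.0 [ 0.63012068 -0.27291742  0.259     ] [[222.43074883 180.98542709]]
top [(np.int32(142), [419.5, 163.6])]
0.3 [ 0.61756306 -0.33821289  0.24895071] [[416.74745035 165.23729194]]
0.0 [ 0.63012068 -0.27291742  0.259     ] [[398.16356157 160.89556232]]
```

jog_arm([
  [0, 0, 0, 0],
  [0, 0, 0, 0],
  [0, 0, 0, 0],
  [0, 0, 0, 0],
  [0, 0, 0, 0],
])

```text
time_s: 5.55
tcp_pos: [0.4728, -0.2426, 0.2247]
ee_rot: [[-0.982, 0.19, 0.0], [0.19, 0.982, 0.0], [0.0, 0.0, -1.0]]
wrist_force: [1.2, 3.1, 0.1]
gripper_width: 0.301
gripper_force: 30.0
```

jog_arm([
  [0, 0, -0.1, 0],
  [0, 0, -0.3, 0],
  [0, 0, -0.5, 0],
  [0, 0, -0.7, 0],
  [0, 0, -0.9, 0],
  [0, 0, -0.9, 0],
  [0, 0, -0.9, 0],
  [0, 0, -0.9, 0],
  [0, 0, -0.9, 0],
  [0, 0, -0.7, 0],
])

```text
time_s: 6.55
tcp_pos: [0.4722, -0.2429, 0.3621]
ee_rot: [[-0.982, 0.191, 0.001], [0.191, 0.982, 0.0], [-0.0, 0.0, -1.0]]
wrist_force: [0.8, -0.3, -6.9]
gripper_width: 0.297
gripper_force: 30.0
```

jog_arm([
  [0, 0, -0.5, 0],
  [0, 0, -0.3, 0],
  [0, 0, -0.1, 0],
  [0, 0, 0, 0],
  [0, 0, 0, 0],
])

```text
time_s: 7.05
tcp_pos: [0.4725, -0.2428, 0.3779]
ee_rot: [[-0.982, 0.19, -0.002], [0.19, 0.982, 0.001], [0.002, 0.0, -1.0]]
wrist_force: [-0.3, -0.8, -7.6]
gripper_width: 0.296
gripper_force: 30.0
```

```bash
cat > bal.py <<'E'
import json,sys,os
from fit import *
from station import sense
from scipy.linalg import expm
from scipy.optimize import lsq_linear,least_squares,brentq
K,BETA,DT=4.26,.706,.05
def red(im):
    b,g,r_=[im[...,k].astype(int) for k in range(3)]
    m=((r_>80)&(r_-g>55)&(r_-b>55)).astype(np.uint8)
    k,l,st,ce=cv2.connectedComponentsWithStats(m); j=1+np.argmax(st[1:,4]); return ce[j],int(st[j,4])
def frame(s):
    R=s["ee_rot"]; return np.array(s["tcp_pos"]),np.arctan2(-R[1,0],-R[0,0])
def heart(tcp,yaw,th,L):
    q=np.array([.16,-L*np.sin(th),.034+L*np.cos(th)-.2245])
    c,s=np.cos(yaw),np.sin(yaw); return tcp+[c*q[0]-s*q[1],s*q[0]+c*q[1],q[2]]
def theta(n,px,s,cal):
    tcp,yaw=frame(s); f=lambda th:proj(n,[heart(tcp,yaw,th,cal["L"])])[0]+cal[n]-px
    return least_squares(lambda v:f(v[0]),[0.]).x[0]
def look(n,cal):
    s=sense(); im=eyes.capture(n); px,a=red(im)
    return round(s["time_s"],3),float(theta(n,px,s,cal)),a,im
def Ad(al):
    A=np.array([[0,1,0,0,0],[al,-BETA,K*al,-K*BETA,1],[0,0,0,1,0],[0]*5,[0]*5],float); return expm(A*DT)
def roll(M,eta,deta,y,d,vs):
    """vs: base speed per slot -> theta at slot starts (and end), final state"""
    x=np.array([eta,deta,y,0,d]); th=[x[0]+K*x[2]]
    for v in vs: x[3]=v; x=M@x; th.append(x[0]+K*x[2])
    return np.array(th),x
E
python3 - <<'E'
from bal import *
S=[];P={"scene":[],"top":[]}
for n in("scene","top"):
    s=sense(); im=eyes.capture(n); P[n]=red(im); S.append(s)
    cv2.imwrite(f"cur_{n}.png",im)
tcp,yaw=frame(s); print(s["time_s"],tcp,yaw,s["joint_velocities"].round(1),s["wrist_force"],s["moment"],s["gripper_width"]*87,s["gripper_force"]);print(P)
pr=lambda L:np.concatenate([proj(n,[heart(tcp,yaw,.3,L)])[0]-P[n][0] for n in P])
L=least_squares(lambda v:pr(v[0]),[.225]).x[0]; print(L,pr(L))
L=float(np.clip(L,.2,.245)); e=pr(L)
cal={"L":L,"scene":list(-e[:2]),"top":list(-e[2:])}
json.dump(cal,open("cal.json","w")); print(cal)
E
```

```text
7.1 [ 0.47255323 -0.2427594   0.37784614] -0.19138291464283824 [-0.1  0.1  0.1  0.1 -0.  -0.1] [-0.99673077  0.0607908  -6.8756092 ] [ 0.04782674 -0.07361232 -0.03251794] 25.416973542355215 29.97059887551586
{'scene': (array([194.63841808, 132.23728814]), 177), 'top': (array([430.49707602, 156.48538012]), 171)}
0.2514945139587934 [-2.94703521  1.91182412  0.48545297  1.22858418]
{'L': 0.245, 'scene': [np.float64(1.9201189438092854), np.float64(-3.6458651707288254)], 'top': [np.float64(0.5877844708932116), np.float64(-1.41765597068715)]}
```

```bash
cat > step.py <<'E'
from bal import *
def mpc(M,st,pat,yref,vprev,umax=.9,N=None,wy=.12):
    """pat: list of row(1)/hold(0) slots pattern: 'r' =row 2 slots,'h'=1 hold slot"""
    nu=pat.count("r"); sl=[]
    for c in pat: sl+= [sl_j(len(set([x for x in sl if x>=0])))]*2 if c=="r" else [-1]
    ns=len(sl)
    def out(u,free=True):
        s=st if free else np.zeros(5)
        vs=[0 if j<0 else .2*u[j] for j in sl]
        x=np.array([s[0],s[1],s[2],0,s[4]]);th=[];ys=[]
        for v in vs: x[3]=v;x=M@x;th.append(x[0]+K*x[2]);ys.append(x[2])
        eff=[0]+vs; return np.array(th),np.array(ys),x
    f0,y0,x0=out(np.zeros(nu)); G=[out(np.eye(nu)[i],False) for i in range(nu)]
    Gt=np.array([g[0] for g in G]).T;Gy=np.array([g[1] for g in G]).T;Gx=np.array([g[2] for g in G]).T
    th_eq=0.
    rowsA=[Gt/.05,Gy/wy];rhs=[-(f0-th_eq)/.05,(yref-y0)/wy]
    # terminal unstable mode
    tm=lambda x:(x[1]+2.49*(x[0]+K*x[2]))/4.28
    rowsA.append((np.array([tm(Gx[:,i]) for i in range(nu)])/.002)[None]);rhs.append([-(tm(x0))/.002])
    D=np.eye(nu)-np.eye(nu,k=-1); r0=np.zeros(nu); r0[0]=vprev/.2
    rowsA.append(D/.35);rhs.append(r0/.35)
    rowsA.append(np.eye(nu)/1.);rhs.append(np.zeros(nu))
    u=lsq_linear(np.vstack(rowsA),np.concatenate(rhs),(-umax,umax)).x
    return u,out
def sl_j(k): return k
def save(L): json.dump(L,open("log.json","w"))
def load(): return json.load(open("log.json"))
def emit(L,u):
    u=[round(float(x),2) for x in u]; L["v"]+=sum([[.2*x]*2 for x in u],[]); save(L)
    print("ROWS",[[0,x,0,0] for x in u])
E
cat > first.py <<'E'
from step import *
s=sense();tcp,yaw=frame(s)
wind=[.3,.6,.8,.8]
L={"t0":round(s["time_s"],3),"yaw":yaw,"p0":tcp.tolist(),"v":sum([[.2*x]*2 for x in wind],[]),"meas":[],"rel":8,"al":4.47,"d":0}
y=sum(L["v"])*DT; st=np.array([.3-K*y,-K*.16,y,0,0.])
u,out=mpc(Ad(4.47),st,"r"*6+"hh"+("rrrr"+"hh")*5,0.,.16)
th,ys,_=out(u); print(th.round(2).tolist());print(ys.round(3).tolist());print(u.round(2)[:10])
print("WIND",wind,L["t0"],y); emit(L,u[:6])
E
python3 first.py
```

```text
[0.25, 0.2, 0.15, 0.11, 0.09, 0.06, 0.05, 0.05, 0.05, 0.04, 0.05, 0.05, 0.04, 0.03, 0.03, 0.03, 0.03, 0.03, 0.03, 0.03, 0.03, 0.03, 0.03, 0.02, 0.02, 0.02, 0.02, 0.02, 0.02, 0.02, 0.02, 0.02, 0.02, 0.01, 0.01, 0.01, 0.01, 0.01, 0.01, 0.01, 0.01, 0.01, 0.01, 0.01, 0.01, 0.01, 0.01, 0.0, 0.0, 0.0, 0.0, 0.0, 0.0, 0.0, 0.0, 0.0, 0.0, 0.0, 0.0, 0.0, 0.01, 0.01, 0.01, 0.01]
[0.045, 0.039, 0.034, 0.029, 0.028, 0.026, 0.027, 0.029, 0.031, 0.034, 0.037, 0.04, 0.04, 0.04, 0.043, 0.046, 0.048, 0.05, 0.052, 0.054, 0.056, 0.057, 0.057, 0.057, 0.059, 0.06, 0.061, 0.062, 0.063, 0.064, 0.065, 0.066, 0.066, 0.066, 0.067, 0.067, 0.068, 0.069, 0.069, 0.069, 0.07, 0.07, 0.07, 0.07, 0.071, 0.071, 0.071, 0.072, 0.072, 0.072, 0.073, 0.073, 0.073, 0.073, 0.073, 0.074, 0.074, 0.074, 0.075, 0.075, 0.076, 0.077, 0.077, 0.077]
[-0.55 -0.5  -0.15  0.13  0.27  0.31  0.28  0.22  0.18  0.16]
WIND [0.3, 0.6, 0.8, 0.8] 7.15 0.05
ROWS [[0, -0.55, 0, 0], [0, -0.5, 0, 0], [0, -0.15, 0, 0], [0, 0.13, 0, 0], [0, 0.27, 0, 0], [0, 0.31, 0, 0]]
```

jog_arm([
  [0, 0.3, 0, 0],
  [0, 0.6, 0, 0],
  [0, 0.8, 0, 0],
  [0, 0.8, 0, 0],
  [0, -0.55, 0, 0],
  [0, -0.5, 0, 0],
  [0, -0.15, 0, 0],
  [0, 0.13, 0, 0],
  [0, 0.27, 0, 0],
  [0, 0.31, 0, 0],
])

```text
time_s: 8.15
tcp_pos: [0.4803, -0.2031, 0.3786]
ee_rot: [[-0.982, 0.191, -0.0], [0.191, 0.982, 0.0], [0.0, 0.0, -1.0]]
wrist_force: [-0.4, -0.8, -7.6]
gripper_width: 0.298
gripper_force: 30.0
```

```bash
cat > cyc.py <<'E'
from step import *
M=int(sys.argv[1]); yref=float(sys.argv[2]); cams=sys.argv[3] if len(sys.argv)>3 else "st"; win=float(sys.argv[4]) if len(sys.argv)>4 else 3.
cal=json.load(open("cal.json")); L=load()
tcp,yaw=frame(sense()); c=np.array([-np.sin(L["yaw"]),np.cos(L["yaw"]),0])
print("y meas/model",round(float((tcp-L["p0"])@c),4),round(sum(L["v"])*DT,4),"yaw",round(yaw-L["yaw"],4),"t",sense()["time_s"],round(L["t0"]+len(L["v"])*DT,3))
for k in cams:
    n={"s":"scene","t":"top"}[k]; t,th,a,im=look(n,cal); cv2.imwrite(f"cur_{n}.png",im)
    L["meas"].append([t,th,n]); L["v"].append(0.); print(n,t,"th",round(th,3),"area",a)
v=np.array(L["v"]); N=len(v); ycum=np.r_[0,np.cumsum(v)*DT]
i0=max(L["rel"],N-int(win/DT)); y0=ycum[i0]; vm=v[i0-1] if i0>0 else 0
ms=[((round((t-L["t0"])/DT)),th) for t,th,_ in L["meas"]]; ms=[m for m in ms if m[0]>=i0]
first=i0==L["rel"]
def res(p):
    th,_=roll(Ad(p[3]),p[0]-K*y0,p[1]-K*vm,y0,p[2],v[i0:])
    r=[(th[j-i0]-m)/.006 for j,m in ms]+[p[2]/.4,(p[3]-4.4)/.6]
    return np.r_[r,[(p[0]-.3)/.02,(p[1])/.1] if first else [p[0]/.3,p[1]/.5]]
q=least_squares(res,[.3 if first else 0,0,L["d"],L["al"]],bounds=([-1,-4,-3,2.5],[1,4,3,6.5]),x_scale=[.1,.3,.3,1]).x
L["d"],L["al"]=q[2],q[3]
th,x=roll(Ad(q[3]),q[0]-K*y0,q[1]-K*vm,y0,q[2],v[i0:])
print("fit th0,dth0,d,al",q.round(3),"resid",[round(float(th[j-i0]-m),3) for j,m in ms][-8:])
dth=x[1]+K*0; print("now th",round(th[-1],3),"dth",round(dth,3),"y",round(x[2],3),"eq th",round(-q[2]/q[3],3))
pat="r"*M+"h"*len(cams); u,out=mpc(Ad(q[3]),np.array([x[0],x[1],x[2],0,q[2]]),pat*max(2,int(3.5/(M*.1+len(cams)*.05))),yref,0.)
tp,yp,_=out(u); k=2*M+len(cams); print("pred th",tp[:k].round(3).tolist(),"y",yp[k].round(3),"max|th|",np.abs(th[-20:]).max().round(3))
emit(L,u[:M])
E
python3 cyc.py 4 0.05 sts
```

```text
y meas/model 0.0404 0.0402 yaw -0.0006 t 8.15 8.15
scene 8.15 th 0.05 area 212
top 8.2 th 0.038 area 183
scene 8.25 th 0.032 area 215
fit th0,dth0,d,al [ 2.990e-01 -3.000e-03  4.000e-02  4.403e+00] resid [-0.0, 0.002, -0.001]
now th 0.023 dth -0.159 y 0.04 eq th -0.009
pred th [0.018, 0.014, 0.013, 0.012, 0.012, 0.013, 0.014, 0.016, 0.01, 0.005, 0.001] y 0.053 max|th| 0.299
ROWS [[0, 0.08, 0, 0], [0, 0.13, 0, 0], [0, 0.16, 0, 0], [0, 0.17, 0, 0]]
```

jog_arm([
  [0, 0.08, 0, 0],
  [0, 0.13, 0, 0],
  [0, 0.16, 0, 0],
  [0, 0.17, 0, 0],
])

```text
time_s: 8.7
tcp_pos: [0.4825, -0.1925, 0.3788]
ee_rot: [[-0.982, 0.19, 0.0], [0.19, 0.982, -0.0], [-0.0, -0.0, -1.0]]
wrist_force: [0.3, 0.2, -7.3]
gripper_width: 0.297
gripper_force: 30.0
```

```bash
python3 cyc.py 6 0.08 sts
```

```text
y meas/model 0.0512 0.051 yaw 0.0001 t 8.7 8.7
scene 8.7 th 0.01 area 219
top 8.75 th 0.001 area 186
scene 8.8 th 0.002 area 215
fit th0,dth0,d,al [ 3.010e-01 -1.000e-03  2.500e-02  4.387e+00] resid [-0.0, 0.001, -0.002, 0.001, 0.003, -0.004]
now th -0.007 dth -0.111 y 0.051 eq th -0.006
pred th [-0.005, -0.003, -0.0, 0.003, 0.005, 0.006, 0.007, 0.009, 0.009, 0.01, 0.012, 0.013, 0.008, 0.004, -0.0] y 0.073 max|th| 0.055
ROWS [[0, 0.18, 0, 0], [0, 0.2, 0, 0], [0, 0.18, 0, 0], [0, 0.16, 0, 0], [0, 0.15, 0, 0], [0, 0.15, 0, 0]]
```

jog_arm([
  [0, 0.18, 0, 0],
  [0, 0.2, 0, 0],
  [0, 0.18, 0, 0],
  [0, 0.16, 0, 0],
  [0, 0.15, 0, 0],
  [0, 0.15, 0, 0],
])

```text
time_s: 9.45
tcp_pos: [0.4863, -0.1724, 0.3787]
ee_rot: [[-0.982, 0.19, -0.0], [0.19, 0.982, 0.0], [0.0, 0.0, -1.0]]
wrist_force: [-0.1, 0.2, -7.7]
gripper_width: 0.292
gripper_force: 30.0
```

```bash
python3 cyc.py 7 0.1 sts
```

```text
y meas/model 0.0717 0.0714 yaw 0.0003 t 9.45 9.45
scene 9.45 th 0.036 area 217
top 9.5 th 0.031 area 185
scene 9.55 th 0.034 area 216
fit th0,dth0,d,al [ 0.306 -0.023  0.06   4.24 ] resid [-0.0, -0.003, 0.002, 0.005, -0.001, -0.0, 0.002, -0.003]
now th 0.031 dth -0.014 y 0.071 eq th -0.014
pred th [0.016, 0.002, -0.01, -0.021, -0.026, -0.031, -0.032, -0.033, -0.032, -0.031, -0.029, -0.028, -0.026, -0.025, -0.024, -0.024, -0.024] y 0.055 max|th| 0.035
ROWS [[0, -0.35, 0, 0], [0, -0.3, 0, 0], [0, -0.17, 0, 0], [0, -0.07, 0, 0], [0, -0.01, 0, 0], [0, 0.01, 0, 0], [0, 0.02, 0, 0]]
```

jog_arm([
  [0, -0.35, 0, 0],
  [0, -0.3, 0, 0],
  [0, -0.17, 0, 0],
  [0, -0.07, 0, 0],
  [0, -0.01, 0, 0],
  [0, 0.01, 0, 0],
  [0, 0.02, 0, 0],
])

```text
time_s: 10.3
tcp_pos: [0.483, -0.1897, 0.3787]
ee_rot: [[-0.982, 0.19, 0.0], [0.19, 0.982, 0.0], [-0.0, 0.0, -1.0]]
wrist_force: [0.4, 0.3, -7.2]
gripper_width: 0.295
gripper_force: 30.0
```

```bash
python3 cyc.py 7 0.1 sts 2.5
```

```text
y meas/model 0.0541 0.054 yaw 0.0002 t 10.3 10.3
scene 10.3 th -0.025 area 220
top 10.35 th -0.023 area 181
scene 10.4 th -0.024 area 218
fit th0,dth0,d,al [ 0.051 -0.17   0.066  4.399] resid [0.004, -0.002, -0.001, 0.001, -0.003, 0.001, -0.001, 0.0]
now th -0.023 dth 0.006 y 0.054 eq th -0.015
pred th [-0.024, -0.025, -0.026, -0.027, -0.027, -0.027, -0.026, -0.026, -0.024, -0.024, -0.022, -0.021, -0.019, -0.018, -0.019, -0.02, -0.022] y 0.057 max|th| 0.033
ROWS [[0, -0.04, 0, 0], [0, -0.02, 0, 0], [0, 0.0, 0, 0], [0, 0.02, 0, 0], [0, 0.04, 0, 0], [0, 0.05, 0, 0], [0, 0.07, 0, 0]]
```

jog_arm([
  [0, -0.04, 0, 0],
  [0, -0.02, 0, 0],
  [0, 0, 0, 0],
  [0, 0.02, 0, 0],
  [0, 0.04, 0, 0],
  [0, 0.05, 0, 0],
  [0, 0.07, 0, 0],
])

```text
time_s: 11.15
tcp_pos: [0.4834, -0.1874, 0.3787]
ee_rot: [[-0.982, 0.19, -0.0], [0.19, 0.982, 0.0], [0.0, 0.0, -1.0]]
wrist_force: [-0.4, -0.6, -7.7]
gripper_width: 0.295
gripper_force: 30.0
```

```bash
python3 cyc.py 8 0.1 sts 3
```

```text
y meas/model 0.0565 0.0564 yaw 0.0002 t 11.15 11.15
scene 11.15 th 0.001 area 219
top 11.2 th -0.005 area 180
scene 11.25 th 0.003 area 220
fit th0,dth0,d,al [ 0.02  -0.173  0.075  4.168] resid [0.0, -0.004, 0.002, 0.001, 0.003, -0.002, 0.004, -0.003]
now th 0.0 dth 0.018 y 0.056 eq th -0.018
pred th [-0.008, -0.015, -0.021, -0.027, -0.03, -0.032, -0.032, -0.033, -0.032, -0.031, -0.029, -0.028, -0.027, -0.026, -0.025, -0.023, -0.023, -0.023, -0.022] y 0.046 max|th| 0.022
ROWS [[0, -0.21, 0, 0], [0, -0.18, 0, 0], [0, -0.11, 0, 0], [0, -0.05, 0, 0], [0, -0.01, 0, 0], [0, 0.0, 0, 0], [0, 0.01, 0, 0], [0, 0.01, 0, 0]]
```

jog_arm([
  [0, -0.21, 0, 0],
  [0, -0.18, 0, 0],
  [0, -0.11, 0, 0],
  [0, -0.05, 0, 0],
  [0, -0.01, 0, 0],
  [0, 0, 0, 0],
  [0, 0.01, 0, 0],
  [0, 0.01, 0, 0],
])

```text
time_s: 12.1
tcp_pos: [0.4814, -0.198, 0.3788]
ee_rot: [[-0.982, 0.19, 0.0], [0.19, 0.982, -0.0], [-0.0, 0.0, -1.0]]
wrist_force: [-0.2, 0.0, -7.6]
gripper_width: 0.299
gripper_force: 30.0
```

```bash
python3 cyc.py 8 0.1 sts 3
```

```text
y meas/model 0.0456 0.0456 yaw 0.0003 t 12.1 12.1
scene 12.1 th -0.017 area 220
top 12.15 th -0.022 area 185
scene 12.2 th -0.016 area 218
fit th0,dth0,d,al [0.025 0.046 0.086 4.362] resid [0.0, 0.002, -0.003, 0.004, -0.004, -0.002, 0.004, -0.001]
now th -0.016 dth 0.02 y 0.046 eq th -0.02
pred th [-0.02, -0.025, -0.028, -0.032, -0.033, -0.034, -0.034, -0.034, -0.032, -0.032, -0.03, -0.029, -0.027, -0.026, -0.025, -0.023, -0.023, -0.024, -0.024] y 0.042 max|th| 0.031
ROWS [[0, -0.13, 0, 0], [0, -0.11, 0, 0], [0, -0.06, 0, 0], [0, -0.02, 0, 0], [0, 0.01, 0, 0], [0, 0.02, 0, 0], [0, 0.03, 0, 0], [0, 0.04, 0, 0]]
```

jog_arm([
  [0, -0.13, 0, 0],
  [0, -0.11, 0, 0],
  [0, -0.06, 0, 0],
  [0, -0.02, 0, 0],
  [0, 0.01, 0, 0],
  [0, 0.02, 0, 0],
  [0, 0.03, 0, 0],
  [0, 0.04, 0, 0],
])

```text
time_s: 13.05
tcp_pos: [0.4806, -0.2023, 0.3788]
ee_rot: [[-0.982, 0.19, 0.0], [0.19, 0.982, -0.0], [-0.0, 0.0, -1.0]]
wrist_force: [0.5, -0.5, -7.1]
gripper_width: 0.296
gripper_force: 30.0
```

```bash
python3 cyc.py 10 0.1 sts 3
```

```text
y meas/model 0.0413 0.0412 yaw 0.0003 t 13.05 13.05
scene 13.05 th -0.013 area 218
top 13.1 th -0.018 area 182
scene 13.15 th -0.012 area 220
fit th0,dth0,d,al [-0.029  0.035  0.089  4.357] resid [0.003, -0.004, -0.001, 0.005, -0.0, -0.002, 0.004, -0.002]
now th -0.014 dth 0.012 y 0.041 eq th -0.02
pred th [-0.02, -0.027, -0.032, -0.037, -0.039, -0.041, -0.041, -0.04, -0.039, -0.038, -0.037, -0.035, -0.034, -0.033, -0.031, -0.03, -0.028, -0.027, -0.025, -0.023, -0.024, -0.026, -0.028] y 0.04 max|th| 0.031
ROWS [[0, -0.18, 0, 0], [0, -0.15, 0, 0], [0, -0.07, 0, 0], [0, -0.01, 0, 0], [0, 0.02, 0, 0], [0, 0.04, 0, 0], [0, 0.05, 0, 0], [0, 0.06, 0, 0], [0, 0.07, 0, 0], [0, 0.09, 0, 0]]
```

jog_arm([
  [0, -0.18, 0, 0],
  [0, -0.15, 0, 0],
  [0, -0.07, 0, 0],
  [0, -0.01, 0, 0],
  [0, 0.02, 0, 0],
  [0, 0.04, 0, 0],
  [0, 0.05, 0, 0],
  [0, 0.06, 0, 0],
  [0, 0.07, 0, 0],
  [0, 0.09, 0, 0],
])

```text
time_s: 14.2
tcp_pos: [0.4803, -0.2038, 0.3788]
ee_rot: [[-0.982, 0.19, 0.0], [0.19, 0.982, 0.0], [-0.0, 0.0, -1.0]]
wrist_force: [-0.6, -1.0, -7.0]
gripper_width: 0.296
gripper_force: 30.0
```

```bash
sed -e 's/def mpc(M,st,pat,yref,vprev,umax=.9,N=None,wy=.12)/def mpc(M,st,pat,yref,vprev,umax=.9,wy=.12,th_eq=0.,wu=1.)/' -e '/^    th_eq=0\./d' -e 's/rhs.append(\[-(tm(x0))/rhs.append([-(tm(x0)-2.49*th_eq\/4.28)/' -e 's/np.eye(nu)\/1\./np.eye(nu)\/wu/' -i step.py
cat > step2.py <<'E'
from step import *
def emit2(L,u,xs,zs,ts):
    """u generalised pivot y per row; ts turn; keeps commanded pose L['pc'],L['ya']"""
    out=[]; p=np.array(L["pc"]); a=L["ya"]
    for i,x in enumerate(u):
        r=[round(xs[i],2),round(float(x)+.64*ts[i],2),round(zs[i],2),round(ts[i],2)]
        p=p+.02*(r[0]*np.array([-np.cos(a),-np.sin(a),0])+r[1]*np.array([-np.sin(a),np.cos(a),0])+r[2]*np.array([0,0,-1])); a-=.08*r[3]
        L["v"]+=[.2*(r[1]-.64*r[3])]*2; out.append(r)
    L["pc"]=p.tolist();L["ya"]=a; save(L); print("ROWS",out); print("end pose",p.round(4),round(a,4))
def inbay(p,a):
    b=np.array([.484,.140]);c,s=np.cos(.253),np.sin(.253); d=np.array(p[:2])-b
    return np.round([d[0]*c+d[1]*s,-d[0]*s+d[1]*c,p[2]-.2245,a-.253],4)
E
python3 - <<'E'
s=open('cyc.py').read()
s=s.replace("from step import *","from step2 import *\nfrom argparse import ArgumentParser\nA=ArgumentParser()\nfor k,d in(('M',8),('dy',0.),('win',3.),('x',0.),('z',0.),('t',0.),('wy',.08)): A.add_argument('--'+k,type=type(d),default=d)\nA.add_argument('--cams',default='sts'); A=A.parse_args()")
i=s.index("M=int(");j=s.index("cal=")
s=s[:i]+"M,cams,win=A.M,A.cams,A.win\n"+s[j:]
i=s.index("tcp,yaw=");j=s.index("for k in cams")
s=s[:i]+'''tcp,yaw=frame(sense())
if "pc" not in L: L["pc"]=tcp.tolist();L["ya"]=yaw
print("meas-cmd mm",((tcp-L["pc"])*1e3).round(1),"yaw",round(yaw-L["ya"],4),"t",sense()["time_s"],round(L["t0"]+len(L["v"])*DT,3),"foot in bay",inbay(tcp,yaw))
'''+s[j:]
s=s.replace("yref,0.)","x[2]+A.dy,0.,wy=A.wy,th_eq=-q[2]/q[3])")
s=s.replace("emit(L,u[:M])","emit2(L,u[:M],[A.x]*M,[A.z]*M,[A.t]*M); print('end foot in bay',inbay(L['pc'],L['ya']))")
open('cyc.py','w').write(s)
E
python3 cyc.py --M 8 --dy 0.1 --wy 0.06
```

```text
meas-cmd mm [0. 0. 0.] yaw 0.0 t 14.2 14.2 foot in bay [-0.0897 -0.3319  0.1543 -0.4441]
scene 14.2 th -0.019 area 220
top 14.25 th -0.025 area 182
scene 14.3 th -0.023 area 217
fit th0,dth0,d,al [-0.018 -0.123  0.089  4.397] resid [0.004, -0.001, -0.002, 0.004, -0.002, -0.002, 0.003, -0.001]
now th -0.025 dth -0.031 y 0.04 eq th -0.02
pred th [-0.038, -0.05, -0.057, -0.065, -0.066, -0.068, -0.065, -0.063, -0.059, -0.055, -0.05, -0.045, -0.04, -0.034, -0.028, -0.021, -0.028, -0.035, -0.042] y 0.057 max|th| 0.041
ROWS [[0.0, -0.26, 0.0, 0.0], [0.0, -0.15, 0.0, 0.0], [0.0, 0.01, 0.0, 0.0], [0.0, 0.12, 0.0, 0.0], [0.0, 0.19, 0.0, 0.0], [0.0, 0.23, 0.0, 0.0], [0.0, 0.27, 0.0, 0.0], [0.0, 0.31, 0.0, 0.0]]
end pose [ 0.483  -0.1897  0.3788] -0.1911
end foot in bay [-0.0835 -0.3189  0.1543 -0.4441]
```

jog_arm([
  [0, -0.26, 0, 0],
  [0, -0.15, 0, 0],
  [0, 0.01, 0, 0],
  [0, 0.12, 0, 0],
  [0, 0.19, 0, 0],
  [0, 0.23, 0, 0],
  [0, 0.27, 0, 0],
  [0, 0.31, 0, 0],
])

```text
time_s: 15.15
tcp_pos: [0.4831, -0.1892, 0.3788]
ee_rot: [[-0.982, 0.19, 0.0], [0.19, 0.982, 0.0], [-0.0, 0.0, -1.0]]
wrist_force: [0.4, 0.7, -8.7]
gripper_width: 0.298
gripper_force: 30.0
```

```bash
python3 cyc.py --M 9 --dy 0.2 --wy 0.08 --cams st --t -0.2
```

```text
meas-cmd mm [0.1 0.4 0. ] yaw 0.0001 t 15.15 15.15 foot in bay [-0.0833 -0.3185  0.1543 -0.444 ]
scene 15.15 th -0.004 area 217
top 15.2 th -0.01 area 184
fit th0,dth0,d,al [ 0.01  -0.047  0.108  4.385] resid [-0.002, 0.004, -0.002, -0.002, 0.003, -0.0, -0.001, 0.001]
now th -0.014 dth -0.089 y 0.054 eq th -0.025
pred th [-0.037, -0.059, -0.074, -0.089, -0.092, -0.097, -0.094, -0.092, -0.086, -0.081, -0.075, -0.07, -0.064, -0.058, -0.051, -0.045, -0.037, -0.029, -0.042, -0.054] y 0.085 max|th| 0.063
ROWS [[0.0, -0.57, 0.0, -0.2], [0.0, -0.4, 0.0, -0.2], [0.0, -0.13, 0.0, -0.2], [0.0, 0.05, 0.0, -0.2], [0.0, 0.16, 0.0, -0.2], [0.0, 0.21, 0.0, -0.2], [0.0, 0.24, 0.0, -0.2], [0.0, 0.29, 0.0, -0.2], [0.0, 0.34, 0.0, -0.2]]
end pose [ 0.4814 -0.1856  0.3788] -0.0471
end foot in bay [-0.084  -0.3146  0.1543 -0.3001]
```

jog_arm([
  [0, -0.57, 0, -0.2],
  [0, -0.4, 0, -0.2],
  [0, -0.13, 0, -0.2],
  [0, 0.05, 0, -0.2],
  [0, 0.16, 0, -0.2],
  [0, 0.21, 0, -0.2],
  [0, 0.24, 0, -0.2],
  [0, 0.29, 0, -0.2],
  [0, 0.34, 0, -0.2],
])

```text
time_s: 16.15
tcp_pos: [0.4814, -0.1851, 0.3788]
ee_rot: [[-0.999, 0.046, 0.0], [0.046, 0.999, 0.0], [-0.0, 0.0, -1.0]]
wrist_force: [0.1, -0.1, -6.9]
gripper_width: 0.292
gripper_force: 30.0
```

```bash
python3 cyc.py --M 10 --dy 0.25 --wy 0.08 --cams st --t -0.2
```

```text
meas-cmd mm [0.  0.5 0. ] yaw 0.0015 t 16.15 16.15 foot in bay [-0.0839 -0.3141  0.1543 -0.2987]
scene 16.15 th -0.035 area 219
top 16.2 th -0.053 area 180
fit th0,dth0,d,al [-0.046 -0.072  0.097  4.394] resid [-0.002, 0.003, -0.0, -0.001, 0.001, -0.002, 0.002]
now th -0.064 dth -0.263 y 0.081 eq th -0.022
pred th [-0.068, -0.071, -0.069, -0.067, -0.062, -0.057, -0.052, -0.048, -0.043, -0.039, -0.036, -0.032, -0.029, -0.025, -0.021, -0.018, -0.012, -0.007, 0.0, 0.008, -0.011, -0.029] y 0.185 max|th| 0.098
ROWS [[0.0, 0.1, 0.0, -0.2], [0.0, 0.27, 0.0, -0.2], [0.0, 0.35, 0.0, -0.2], [0.0, 0.38, 0.0, -0.2], [0.0, 0.39, 0.0, -0.2], [0.0, 0.39, 0.0, -0.2], [0.0, 0.39, 0.0, -0.2], [0.0, 0.41, 0.0, -0.2], [0.0, 0.45, 0.0, -0.2], [0.0, 0.5, 0.0, -0.2]]
end pose [ 0.4788 -0.1131  0.3788] 0.1129
end foot in bay [-0.0684 -0.2438  0.1543 -0.1401]
```

jog_arm([
  [0, 0.1, 0, -0.2],
  [0, 0.27, 0, -0.2],
  [0, 0.35, 0, -0.2],
  [0, 0.38, 0, -0.2],
  [0, 0.39, 0, -0.2],
  [0, 0.39, 0, -0.2],
  [0, 0.39, 0, -0.2],
  [0, 0.41, 0, -0.2],
  [0, 0.45, 0, -0.2],
  [0, 0.5, 0, -0.2],
])

```text
time_s: 17.25
tcp_pos: [0.4787, -0.1125, 0.3788]
ee_rot: [[-0.994, -0.114, 0.0], [-0.114, 0.994, 0.0], [-0.0, 0.0, -1.0]]
wrist_force: [0.8, -0.3, -7.4]
gripper_width: 0.301
gripper_force: 30.0
```

```bash
python3 cyc.py --M 10 --dy 0.24 --wy 0.08 --cams st --t -0.175 --x 0.05
```

```text
meas-cmd mm [-0.1  0.6  0. ] yaw 0.0012 t 17.25 17.25 foot in bay [-0.0684 -0.2432  0.1543 -0.139 ]
scene 17.25 th 0.036 area 223
top 17.3 th 0.014 area 178
fit th0,dth0,d,al [-3.000e-03 -8.100e-02  1.140e-01  4.357e+00] resid [-0.001, 0.001, -0.002, 0.003, -0.003, 0.003]
now th 0.002 dth -0.296 y 0.179 eq th -0.026
pred th [-0.022, -0.045, -0.057, -0.07, -0.072, -0.075, -0.071, -0.069, -0.064, -0.059, -0.054, -0.05, -0.045, -0.041, -0.036, -0.031, -0.025, -0.019, -0.011, -0.004, -0.022, -0.04] y 0.259 max|th| 0.066
ROWS [[0.05, -0.33, 0.0, -0.17], [0.05, -0.1, 0.0, -0.17], [0.05, 0.14, 0.0, -0.17], [0.05, 0.29, 0.0, -0.17], [0.05, 0.36, 0.0, -0.17], [0.05, 0.39, 0.0, -0.17], [0.05, 0.4, 0.0, -0.17], [0.05, 0.42, 0.0, -0.17], [0.05, 0.46, 0.0, -0.17], [0.05, 0.51, 0.0, -0.17]]
end pose [ 0.4584 -0.0652  0.3788] 0.2489
end foot in bay [-0.0762 -0.1922  0.1543 -0.0041]
```

jog_arm([
  [0.05, -0.33, 0, -0.17],
  [0.05, -0.1, 0, -0.17],
  [0.05, 0.14, 0, -0.17],
  [0.05, 0.29, 0, -0.17],
  [0.05, 0.36, 0, -0.17],
  [0.05, 0.39, 0, -0.17],
  [0.05, 0.4, 0, -0.17],
  [0.05, 0.42, 0, -0.17],
  [0.05, 0.46, 0, -0.17],
  [0.05, 0.51, 0, -0.17],
])

```text
time_s: 18.35
tcp_pos: [0.458, -0.0645, 0.3788]
ee_rot: [[-0.969, -0.247, 0.0], [-0.247, 0.969, 0.0], [-0.0, -0.0, -1.0]]
wrist_force: [-0.3, -0.3, -6.7]
gripper_width: 0.296
gripper_force: 30.0
```

```bash
python3 cyc.py --M 10 --dy 0.19 --wy 0.07 --cams st --t -0.005 --x 0.05
```

```text
meas-cmd mm [-0.3  0.7  0. ] yaw 0.0012 t 18.35 18.35 foot in bay [-0.0763 -0.1915  0.1543 -0.003 ]
scene 18.35 th -0.025 area 221
top 18.4 th -0.06 area 181
fit th0,dth0,d,al [-0.117 -0.224  0.092  4.419] resid [-0.003, 0.003, -0.003, 0.003, -0.007, 0.006]
now th -0.074 dth -0.418 y 0.252 eq th -0.021
pred th [-0.058, -0.042, -0.027, -0.012, -0.001, 0.011, 0.017, 0.023, 0.025, 0.027, 0.027, 0.027, 0.027, 0.027, 0.027, 0.027, 0.029, 0.031, 0.034, 0.037, 0.02, 0.004] y 0.386 max|th| 0.078
ROWS [[0.05, 0.89, 0.0, -0.01], [0.05, 0.9, 0.0, -0.01], [0.05, 0.84, 0.0, -0.01], [0.05, 0.71, 0.0, -0.01], [0.05, 0.6, 0.0, -0.01], [0.05, 0.53, 0.0, -0.01], [0.05, 0.5, 0.0, -0.01], [0.05, 0.49, 0.0, -0.01], [0.05, 0.5, 0.0, -0.01], [0.05, 0.51, 0.0, -0.01]]
end pose [0.4164 0.0577 0.3788] 0.2569
end foot in bay [-0.086  -0.0628  0.1543  0.0039]
```

jog_arm([
  [0.05, 0.89, 0, -0.01],
  [0.05, 0.9, 0, -0.01],
  [0.05, 0.84, 0, -0.01],
  [0.05, 0.71, 0, -0.01],
  [0.05, 0.6, 0, -0.01],
  [0.05, 0.53, 0, -0.01],
  [0.05, 0.5, 0, -0.01],
  [0.05, 0.49, 0, -0.01],
  [0.05, 0.5, 0, -0.01],
  [0.05, 0.51, 0, -0.01],
])

```text
time_s: 19.45
tcp_pos: [0.4161, 0.0582, 0.3788]
ee_rot: [[-0.967, -0.254, 0.0], [-0.254, 0.967, -0.0], [-0.0, -0.0, -1.0]]
wrist_force: [-0.6, -0.0, -7.9]
gripper_width: 0.294
gripper_force: 30.0
```

```bash
python3 cyc.py --M 9 --dy 0.06 --wy 0.05 --cams sts --x 0 --z 0
```

```text
meas-cmd mm [-0.3  0.5 -0. ] yaw -0.0002 t 19.45 19.45 foot in bay [-0.0862 -0.0623  0.1543  0.0037]
scene 19.45 th 0.042 area 225
top 19.5 th 0.009 area 184
scene 19.55 th 0.009 area 228
fit th0,dth0,d,al [-0.048  0.124  0.089  4.425] resid [-0.003, 0.003, -0.007, 0.006, -0.005, 0.011, -0.006]
now th -0.013 dth -0.31 y 0.382 eq th -0.02
pred th [-0.004, 0.005, 0.016, 0.026, 0.031, 0.037, 0.037, 0.038, 0.036, 0.035, 0.033, 0.031, 0.029, 0.027, 0.026, 0.025, 0.024, 0.024, 0.017, 0.01, 0.004] y 0.446 max|th| 0.037
ROWS [[0.0, 0.58, 0.0, 0.0], [0.0, 0.61, 0.0, 0.0], [0.0, 0.48, 0.0, 0.0], [0.0, 0.36, 0.0, 0.0], [0.0, 0.27, 0.0, 0.0], [0.0, 0.22, 0.0, 0.0], [0.0, 0.2, 0.0, 0.0], [0.0, 0.19, 0.0, 0.0], [0.0, 0.19, 0.0, 0.0]]
end pose [0.4007 0.1176 0.3788] 0.2569
end foot in bay [-0.0863 -0.0008  0.1543  0.0039]
```

jog_arm([
  [0, 0.58, 0, 0],
  [0, 0.61, 0, 0],
  [0, 0.48, 0, 0],
  [0, 0.36, 0, 0],
  [0, 0.27, 0, 0],
  [0, 0.22, 0, 0],
  [0, 0.2, 0, 0],
  [0, 0.19, 0, 0],
  [0, 0.19, 0, 0],
])

```text
time_s: 20.5
tcp_pos: [0.4006, 0.1177, 0.3787]
ee_rot: [[-0.967, -0.254, -0.0], [-0.254, 0.967, -0.0], [0.0, -0.0, -1.0]]
wrist_force: [-0.3, -0.1, -6.7]
gripper_width: 0.297
gripper_force: 30.0
```

```bash
python3 cyc.py --M 8 --dy 0.0 --wy 0.05 --cams sts --z 0.4
```

```text
meas-cmd mm [-0.1  0.  -0. ] yaw -0.0003 t 20.5 20.5 foot in bay [-0.0863 -0.0008  0.1542  0.0036]
scene 20.5 th -0.016 area 231
top 20.55 th -0.047 area 187
scene 20.6 th -0.037 area 231
fit th0,dth0,d,al [-0.104  0.006  0.052  4.323] resid [-0.006, 0.008, -0.005, 0.01, -0.007, -0.005, 0.014, -0.008]
now th -0.058 dth -0.242 y 0.444 eq th -0.012
pred th [-0.032, -0.008, 0.016, 0.039, 0.058, 0.077, 0.084, 0.091, 0.088, 0.087, 0.081, 0.076, 0.068, 0.062, 0.055, 0.049, 0.045, 0.041, 0.038] y 0.513 max|th| 0.058
ROWS [[0.0, 0.9, 0.4, 0.0], [0.0, 0.9, 0.4, 0.0], [0.0, 0.8, 0.4, 0.0], [0.0, 0.5, 0.4, 0.0], [0.0, 0.25, 0.4, 0.0], [0.0, 0.1, 0.4, 0.0], [0.0, 0.02, 0.4, 0.0], [0.0, -0.02, 0.4, 0.0]]
end pose [0.3831 0.1844 0.3148] 0.2569
end foot in bay [-0.0865  0.0682  0.0903  0.0039]
```

jog_arm([
  [0, 0.9, 0.4, 0],
  [0, 0.9, 0.4, 0],
  [0, 0.8, 0.4, 0],
  [0, 0.5, 0.4, 0],
  [0, 0.25, 0.4, 0],
  [0, 0.1, 0.4, 0],
  [0, 0.02, 0.4, 0],
  [0, -0.02, 0.4, 0],
])

```text
time_s: 21.45
tcp_pos: [0.3832, 0.1839, 0.3141]
ee_rot: [[-0.967, -0.254, -0.0], [-0.254, 0.967, -0.0], [0.0, -0.0, -1.0]]
wrist_force: [-0.9, -1.4, -7.6]
gripper_width: 0.297
gripper_force: 30.0
```

```bash
python3 - <<'E'
import json
L=json.load(open('log.json'))
for m in L["meas"]:
    if m[0]>18.3: m[1]+= .010 if m[2]=="top" else -.008
json.dump(L,open('log.json','w'))
E
sed -i 's/    L\["meas"\].append/    th+=.010 if n=="top" else -.008\n    L["meas"].append/' cyc.py
python3 cyc.py --M 8 --dy -0.068 --wy 0.05 --cams sts --z 0.2
```

```text
meas-cmd mm [ 0.1 -0.5 -0.6] yaw -0.0003 t 21.45 21.45 foot in bay [-0.0866  0.0677  0.0896  0.0035]
scene 21.45 th 0.076 area 215
top 21.5 th 0.071 area 173
scene 21.55 th 0.074 area 214
fit th0,dth0,d,al [0.034 0.138 0.094 4.397] resid [-0.001, -0.001, 0.001, 0.002, -0.002, -0.002, 0.002, -0.001]
now th 0.074 dth 0.031 y 0.513 eq th -0.021
pred th [0.049, 0.026, 0.006, -0.013, -0.024, -0.034, -0.037, -0.04, -0.041, -0.041, -0.041, -0.041, -0.041, -0.041, -0.043, -0.044, -0.038, -0.033, -0.028] y 0.461 max|th| 0.098
ROWS [[0.0, -0.64, 0.2, 0.0], [0.0, -0.6, 0.2, 0.0], [0.0, -0.41, 0.2, 0.0], [0.0, -0.25, 0.2, 0.0], [0.0, -0.18, 0.2, 0.0], [0.0, -0.15, 0.2, 0.0], [0.0, -0.16, 0.2, 0.0], [0.0, -0.17, 0.2, 0.0]]
end pose [0.3962 0.1348 0.2828] 0.2569
end foot in bay [-0.0863  0.017   0.0583  0.0039]
```

Fit residuals are now tiny. Continue.

jog_arm([
  [0, -0.64, 0.2, 0],
  [0, -0.6, 0.2, 0],
  [0, -0.41, 0.2, 0],
  [0, -0.25, 0.2, 0],
  [0, -0.18, 0.2, 0],
  [0, -0.15, 0.2, 0],
  [0, -0.16, 0.2, 0],
  [0, -0.17, 0.2, 0],
])

```text
time_s: 22.4
tcp_pos: [0.3963, 0.1346, 0.2824]
ee_rot: [[-0.967, -0.254, 0.0], [-0.254, 0.967, 0.0], [-0.0, 0.0, -1.0]]
wrist_force: [-0.6, 0.2, -8.0]
gripper_width: 0.298
gripper_force: 30.0
```

```bash
python3 cyc.py --M 8 --dy -0.017 --wy 0.04 --cams sts --z 0.1
```

```text
meas-cmd mm [ 0.1 -0.2 -0.3] yaw 0.0003 t 22.4 22.4 foot in bay [-0.0863  0.0168  0.0579  0.0041]
scene 22.4 th -0.053 area 210
top 22.45 th -0.057 area 163
scene 22.5 th -0.044 area 208
fit th0,dth0,d,al [ 0.    -0.355  0.091  4.279] resid [0.002, -0.001, -0.002, 0.002, -0.002, -0.002, 0.006, -0.003]
now th -0.043 dth 0.069 y 0.462 eq th -0.021
pred th [-0.036, -0.03, -0.026, -0.022, -0.021, -0.019, -0.02, -0.02, -0.021, -0.021, -0.022, -0.023, -0.024, -0.025, -0.027, -0.028, -0.026, -0.023, -0.021] y 0.456 max|th| 0.073
ROWS [[0.0, 0.08, 0.1, 0.0], [0.0, 0.04, 0.1, 0.0], [0.0, -0.02, 0.1, 0.0], [0.0, -0.06, 0.1, 0.0], [0.0, -0.07, 0.1, 0.0], [0.0, -0.08, 0.1, 0.0], [0.0, -0.08, 0.1, 0.0], [0.0, -0.08, 0.1, 0.0]]
end pose [0.3975 0.1296 0.2668] 0.2569
end foot in bay [-0.0863  0.0116  0.0423  0.0039]
```

jog_arm([
  [0, 0.08, 0.1, 0],
  [0, 0.04, 0.1, 0],
  [0, -0.02, 0.1, 0],
  [0, -0.06, 0.1, 0],
  [0, -0.07, 0.1, 0],
  [0, -0.08, 0.1, 0],
  [0, -0.08, 0.1, 0],
  [0, -0.08, 0.1, 0],
])

```text
time_s: 23.35
tcp_pos: [0.3976, 0.1293, 0.2666]
ee_rot: [[-0.967, -0.254, 0.0], [-0.254, 0.967, -0.0], [-0.0, -0.0, -1.0]]
wrist_force: [-0.5, -0.9, -7.0]
gripper_width: 0.299
gripper_force: 30.0
```

```bash
python3 cyc.py --M 9 --dy -0.01 --wy 0.025 --cams sts --x -0.48
```

```text
meas-cmd mm [ 0.  -0.3 -0.2] yaw -0.0001 t 23.35 23.35 foot in bay [-0.0864  0.0113  0.0421  0.0037]
scene 23.35 th -0.017 area 205
top 23.4 th -0.019 area 161
scene 23.45 th -0.011 area 204
fit th0,dth0,d,al [-0.024 -0.077  0.094  4.16 ] resid [0.002, -0.002, -0.002, 0.006, -0.002, -0.002, 0.003, -0.002]
now th -0.01 dth 0.062 y 0.457 eq th -0.023
pred th [-0.02, -0.031, -0.039, -0.046, -0.049, -0.052, -0.051, -0.05, -0.048, -0.046, -0.044, -0.042, -0.04, -0.038, -0.037, -0.035, -0.034, -0.032, -0.032, -0.031, -0.031] y 0.441 max|th| 0.042
ROWS [[-0.48, -0.33, 0.0, 0.0], [-0.48, -0.28, 0.0, 0.0], [-0.48, -0.15, 0.0, 0.0], [-0.48, -0.06, 0.0, 0.0], [-0.48, -0.02, 0.0, 0.0], [-0.48, -0.0, 0.0, 0.0], [-0.48, 0.01, 0.0, 0.0], [-0.48, 0.01, 0.0, 0.0], [-0.48, 0.02, 0.0, 0.0]]
end pose [0.4852 0.1361 0.2668] 0.2569
end foot in bay [ 0.0001 -0.0041  0.0423  0.0039]
```

jog_arm([
  [-0.48, -0.33, 0, 0],
  [-0.48, -0.28, 0, 0],
  [-0.48, -0.15, 0, 0],
  [-0.48, -0.06, 0, 0],
  [-0.48, -0.02, 0, 0],
  [-0.48, 0, 0, 0],
  [-0.48, 0.01, 0, 0],
  [-0.48, 0.01, 0, 0],
  [-0.48, 0.02, 0, 0],
])

```text
time_s: 24.4
tcp_pos: [0.4859, 0.1363, 0.2666]
ee_rot: [[-0.967, -0.254, -0.0], [-0.254, 0.967, -0.0], [0.0, -0.0, -1.0]]
wrist_force: [-0.1, -0.7, -7.6]
gripper_width: 0.298
gripper_force: 30.0
```

```bash
python3 cyc.py --M 9 --dy 0.003 --wy 0.03 --cams sts --z 0.12; python3 - <<'E'
import cv2,numpy as np
a=cv2.imread('cur_scene.png');b=cv2.imread('cur_top.png')
cv2.imwrite('pics/ins.png',np.hstack([cv2.resize(a[120:320,270:430],None,fx=2.4,fy=2.4),cv2.resize(b[100:300,220:380],None,fx=2.4,fy=2.4)]))
E
```

```text
meas-cmd mm [ 0.7  0.2 -0.2] yaw 0.0 t 24.4 24.4 foot in bay [ 0.0009 -0.0041  0.0421  0.0039]
scene 24.4 th -0.017 area 224
top 24.45 th -0.018 area 158
scene 24.5 th -0.01 area 224
fit th0,dth0,d,al [ 0.074 -0.009  0.112  4.41 ] resid [0.005, -0.003, -0.002, 0.004, -0.001, -0.0, 0.003, -0.003]
now th -0.011 dth 0.044 y 0.441 eq th -0.025
pred th [-0.023, -0.035, -0.044, -0.053, -0.055, -0.058, -0.057, -0.056, -0.053, -0.051, -0.048, -0.045, -0.043, -0.041, -0.038, -0.036, -0.034, -0.031, -0.032, -0.033, -0.034] y 0.43 max|th| 0.048
ROWS [[0.0, -0.35, 0.12, 0.0], [0.0, -0.28, 0.12, 0.0], [0.0, -0.14, 0.12, 0.0], [0.0, -0.03, 0.12, 0.0], [0.0, 0.02, 0.12, 0.0], [0.0, 0.04, 0.12, 0.0], [0.0, 0.05, 0.12, 0.0], [0.0, 0.06, 0.12, 0.0], [0.0, 0.07, 0.12, 0.0]]
end pose [0.488  0.1253 0.2452] 0.2569
end foot in bay [ 0.0002 -0.0153  0.0207  0.0039]
```

View pics/ins.png

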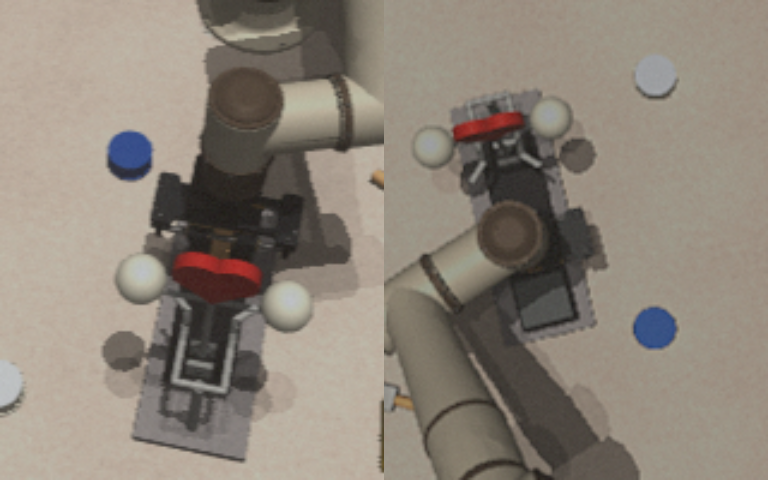

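jog_arm([
  [0, 0.05, 0.15, 0],
  [0.02, 0.05, 0.25, 0],
  [0.02, 0.05, 0.25, 0],
  [0, 0.05, 0.2, 0],
  [0, 0, 0.15, 0],
  [0, 0, 0.1, 0],
  [0, 0, 0.08, 0],
  [0, 0, 0.05, 0],
  [0, 0, 0.04, 0],
  [0, 0, 0.03, 0],
])

```text
time_s: 25.55
tcp_pos: [0.4834, 0.1396, 0.2408]
ee_rot: [[-0.967, -0.254, 0.0], [-0.254, 0.967, 0.0], [-0.0, 0.0, -1.0]]
wrist_force: [-0.1, -0.2, -7.1]
gripper_width: 0.293
gripper_force: 30.0
```

jog_arm([
  [0, 0, 0.03, 0],
  [0, 0, 0.02, 0],
  [0, 0, 0, 0],
  [0, 0, 0, 0],
])

```text
time_s: 25.95
tcp_pos: [0.4834, 0.1397, 0.2399]
ee_rot: [[-0.967, -0.254, 0.0], [-0.254, 0.967, 0.0], [-0.0, 0.0, -1.0]]
wrist_force: [-0.5, 0.3, -6.2]
gripper_width: 0.296
gripper_force: 30.0
```

```bash
python3 - <<'E'
from step2 import *
cal=json.load(open("cal.json"))
for n in("scene","top"):
    t,th,a,im=look(n,cal); print(n,t,round(th,3)); cv2.imwrite(f"cur_{n}.png",im)
s=sense(); print(inbay(*frame(s)),s["wrist_force"],s["moment"])
E
```

```text
scene 25.95 0.175
top 26.0 0.145
[-0.0007 -0.0002  0.0154  0.004 ] [ 0.01577098 -0.18132761 -5.89172038] [0.0971713  0.13509464 0.03684625]
```

jog_arm([
  [0, 0, 0.02, 0],
  [0, 0, 0.02, 0],
  [0, 0, 0, 0],
])

```text
time_s: 26.35
tcp_pos: [0.4834, 0.1398, 0.2398]
ee_rot: [[-0.967, -0.254, 0.001], [-0.254, 0.967, 0.0], [-0.001, -0.0, -1.0]]
wrist_force: [-4.6, 0.8, 3.1]
gripper_width: 0.298
gripper_force: 30.0
```

jog_arm([
  [0, 0, 0.01, 0],
  [0, 0, 0, 0],
  [0, 0, 0, 0],
])

```text
time_s: 26.65
tcp_pos: [0.4834, 0.1398, 0.2397]
ee_rot: [[-0.967, -0.255, 0.001], [-0.255, 0.967, 0.0], [-0.001, -0.0, -1.0]]
wrist_force: [-5.9, 0.8, 4.6]
gripper_width: 0.3
gripper_force: 30.0
```

jog_arm([
  [0, 0, 0, 0],
  [0, 0, 0, 0],
  [0, 0, 0, 0],
  [0, 0, 0, 0],
  [0, 0, 0, 0],
  [0, 0, 0, 0],
  [0, 0, 0, 0],
  [0, 0, 0, 0],
], grip=70)

```text
time_s: 27.45
tcp_pos: [0.4834, 0.1396, 0.2387]
ee_rot: [[-0.967, -0.254, 0.0], [-0.254, 0.967, 0.0], [-0.0, 0.0, -1.0]]
wrist_force: [-0.8, -0.5, 1.1]
gripper_width: 0.798
gripper_force: 0.0
```

jog_arm([
  [0, 0, -0.2, 0],
  [0, 0, -0.4, 0],
  [0, 0, -0.6, 0],
  [0, 0, -0.8, 0],
  [0, 0, -0.8, 0],
  [0, 0, -0.8, 0],
  [0, 0, -0.8, 0],
  [0, 0, -0.8, 0],
  [0, 0, -0.5, 0],
  [0, 0, -0.2, 0],
])

```text
time_s: 28.45
tcp_pos: [0.4834, 0.1396, 0.3583]
ee_rot: [[-0.967, -0.254, 0.002], [-0.254, 0.967, 0.001], [-0.003, 0.001, -1.0]]
wrist_force: [-0.2, 0.4, -0.1]
gripper_width: 0.803
gripper_force: 0.0
```

jog_arm([
  [0.3, 0, -0.3, 0],
  [0.6, 0, -0.4, 0],
  [0.8, 0, -0.4, 0],
  [0.8, 0, -0.4, 0],
  [0.6, 0, 0, 0],
  [0.3, 0, 0, 0],
  [0, 0, 0, 0],
  [0, 0, 0, 0],
])

```text
time_s: 29.25
tcp_pos: [0.4177, 0.1225, 0.3866]
ee_rot: [[-0.967, -0.254, -0.0], [-0.254, 0.967, -0.0], [0.0, -0.0, -1.0]]
wrist_force: [0.0, 0.6, 1.0]
gripper_width: 0.802
gripper_force: 0.0
```

```bash
python3 - <<'E'
from fit import *
from station import sense
import time
a=eyes.capture("scene");b=eyes.capture("top")
mk={}
for n in CAL:
    o=eyes.outline_of(n,"foot")
    if o: mk[n]=o[0]["mask"]
q=lambda n,p:proj(n,[p])[0].round(1)
p0=[.484,.140,.253,.015]
for n,i in(("scene",a),("top",b)):
    for B in FOOT: cv2.polylines(i,[cv2.convexHull(proj(n,place(B,p0)).astype(np.float32)).round().astype(int)],True,(0,255,0),1)
cv2.imwrite('pics/end.png',np.hstack([cv2.resize(a[120:320,270:430],None,fx=2.4,fy=2.4),cv2.resize(b[100:300,220:380],None,fx=2.4,fy=2.4)]))
print(sense()["time_s"],sense()["wrist_force"])
E
```

```text
29.45 [-0.37980169 -0.14317569  0.07596246]
```

View pics/end.png

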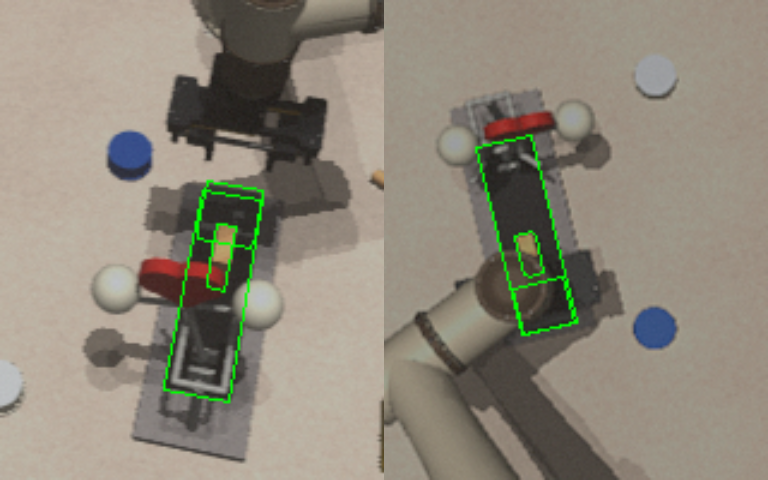

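```bash
python3 -c "
from station import r
print(r.finish_job())"
```

```text
the job is handed in; nothing more can be done
None
```

The job is handed in. The mast was balanced upright for well over six seconds, and the stand now sits in the bay with its foot on the seat point and the mast resting against one prong. The gripper was clear at about 29 s, and no verdict came back.

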